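# Hold a lamp shutter open on its third click

## Robot

A 7-joint arm with a two-finger parallel gripper is mounted at the origin on a cart in front of the work surface, level with it; the furniture and walls round the work are solid. World frame = base frame: x ahead of the robot, y to its left, z up, the work surface at z = 0. Lengths are in m, angles in rad, forces in N, time in s.
With the tool pointing down it reaches from about 0.425 to 0.95 m from the base axis. Payload 4.7 kg.
Tool frame: the origin (TCP) lies on the centre line of the jaws, within the pads' length; the fingertips stand 17 mm ahead of it and the grasp point (between the pads) lies 2 mm behind it; y points along the fingers, z is the direction in which the jaws open and shut, and the axes are right-handed (so a half turn about y gives the same grasp; the last joint's range is limited). The gripper opens to 85 mm and grips with 20 to 120 N. Pads are 22 mm wide; open, the fingers measure 114 mm over their backs; the gripper's body (76 mm by 85 mm) begins 54 mm behind the grasp point. The pads swing forward as they close: fully open they stand 13 mm farther back than shut.
Start: joints at [1.293, 0.469, -0.049, 1.532, 0.024, 1.141, -0.082], TCP at [0.166, -0.654, 0.248] pointing down, gripper open.
Joint ranges: [-2.59, 2.59], [-0.33, 1.99], [-1.39, 1.29], [0.1, 2.45], [-1.04, 4.18], [0.21, 1.99], [-2.66, 2.66]. Speed limits (rad/s): [2.57, 2.57, 3.14, 3.14, 3.14, 3.14, 3.14].

## Interface

Orientations are given as [roll, pitch, yaw] about the fixed x, y, z axes, in that order (R = Rz(yaw) Ry(pitch) Rx(roll)).
In Python, from rig import ctrl, camera, camera_info, search_frame, spot_point gives the robot as it stands.
- The arm moves only by the shell command python3 -m crank 'ROWS' [FORCE]. ROWS is JSON, a list of rows, each a list of 5 numbers: the shift along the tool's x, y, z in mm, then the turn about the tool's y in rad, then the closure, from 0 (fully open) to 1 (shut). In form: [[dx, dy, dz, spin, claw], ...]. A call has 1 to 5 rows; each row shifts and turns the pose as measured when the row begins, along the tool's axes as they then stand; what a row does not reach is not made up. A row lasts 1/10 s, in which the tool goes at most 50 mm and 8.59 degrees, less where a joint would pass 70% of its speed; a pose out of reach is approached as far as the arm can. A call is refused whole if a number of a shift passes 50 or a number of a turn 0.15, either way. A call with a gripper value outside its range is refused whole. The fingers move at their own pace and stop on an object; FORCE is the grip in N (left out, the last holds). Time passes only in rows, so rows that do not move let the fingers close. It gives the time, the measured TCP pose, the force and the opening at its end, in the units of the state.
- ctrl.read_state(): the state, without advancing time (a new reading comes with each control period).
- camera(name): name is "scene" or "top"; returns the picture (384x512x3 uint8, red, green, blue); there is no depth.
- camera_info(name): a dict with "K" (3x3 intrinsics, pixels), "extrinsics" (4x4, takes a point from world to camera coordinates). Camera axes: x right, y down, z forward; pixel columns grow to the right and rows downward; lengths in m; the calibration is good to about 2 mm. A picture is of the moment at which its call begins. camera_info takes no time and is no camera call.
- ctrl.sign_off(): hands the job in, once; it reports no verdict.
Trained networks look in the newest picture that a camera, given by its name, has taken for a name from the list of things; names that differ only in an ending like _2 or _b are one class to them, and where a whole thing is asked for, a point or a joint stands for the part that bears it (a point fixed in the world has none). Each returns a list of dicts, best first, with "confidence" (0 to 1); they miss things now and then, are a little off and sometimes report something else, mostly with a low value. They report only what shows in the picture. A call takes as long as a camera call. They do not tell look-alikes from the thing itself.
- search_frame(query, camera): "rect" ([centre column, centre row, width, height] in pixels, round what is visible of it).
- spot_point(query, camera): "centre" ([row, column] in pixels: a listed point, or the origin of a listed thing).
The state is a dict: "t": time; "qpos": joint angles; "joint_velocities": joint speeds; "joint_efforts": joint torques, N m; "eef_pos": TCP position; "tool_rot": TCP orientation; "contact_force": force on the tool from outside, world axes, zero at the start; "wrist_torque": the same for the moment, N m; "width": opening from 0.0 (shut) to 1.0 (fully open).
Only numpy, scipy, OpenCV 4.12 (cv2) and the standard library are available. Lean on these libraries where they do the work, as an engineer would, in place of code of your own. Each camera call takes 0.05 s, during which the arm holds its last target. There are 200 camera calls.

## Task

Use the thin blade of the spatula to lever up the hinged cover of the white lamp-shutter unit by the tab on its front edge until it springs fully open, keeping the gripper's fingers off the cover, then lay the spatula down flat on the worktop, clear of the unit. With the fingers, push the ratchet lever under the cover clockwise (seen from above) by exactly three clicks, never over the hard spot towards a fourth, and hold it there, because it springs back when let go: the program finishes while the fingers are still holding the lever on the third click. Leave the bottle, the dish and the pen where they are.

Things in the scene. Friction and masses are not known exactly. Their poses are not given: they have to be found in the camera images.
- unit: The lamp-shutter unit, fixed: a white base block 110 mm deep (own x), 150 mm wide (own y), 30 mm high, with a grey hinged cover on top (shut: up to 68 mm above the worktop). Origin: centre of its underside. Own +x points from its front (tab side, towards the robot) to the hinge at its far edge, z up.
- slot_mouth (a point): Middle of the mouth of the pry slot at the unit's front, 34 mm above the worktop, fixed to the base. The slot lies between a ledge of the base (top at 30 mm) and the shut cover's tab (underside at 38 mm): 8 mm high, 50 mm wide, 15 mm deep along the unit's +x, closed at the back by the cover's front wall. The spatula blade goes in here.
- cover_tab (a point): Middle of the front lower edge of the cover's tab (3 mm thick, 50 mm wide, standing 15 mm out of the cover's front wall); it moves with the cover.
- cover_hinge (a point): Middle of the cover's hinge axis (along the unit's y), at the far top edge of the base, 30 mm above the worktop.
- cover (a joint): Opening angle of the cover, rad: 0 shut, 1.85 fully open (leaning back past the far edge). A 50 g shell, 110 x 150 x 38 mm, covering the lever. A light over-centre spring keeps it shut (under 1 N at the tab); once the tab is lifted more than about 40 mm (0.33 rad) it springs fully open by itself in about a second and stays open.
- lever (a joint): Ratchet lever angle, rad: 0 at rest on its stop, growing as it is pushed clockwise seen from above (knob moves from the robot's right to its left). Clicks at 0.25, 0.50, 0.75 (the third), 1.00; end stop 1.30. Resistance at the knob rises to a hard spot of about 7 to 8 N half-way between clicks and drops to about 2 N on each click. It always springs back to 0 when let go.
- lever_knob (a point): Centre of the lever's upright round black knob: 13 mm diameter, top 61 mm above the worktop (this point at 50 mm), 60 mm from the pivot on a steel arm whose top is 40.5 mm above the worktop; moves about 15 mm per click. Dots on the deck mark rest and clicks 1 to 5. From the pivot the arm points to the unit's own (-0.73, -0.68) at rest and straight to its front (-x) on click 3.
- lever_pivot (a point): The lever's vertical pivot axis at the level of the deck (30 mm above the worktop).
- spatula: The spatula (60 g): light wooden handle 90 mm long, 14 mm wide, 18 mm high with a steel blade 62 mm long, 14 mm wide, 2.5 mm thick, standing straight out of one end at half the handle's height. Origin: underside of the handle, half-way along it. Own x points along it to the blade tip, z up. Lies flat on the worktop at the start.
- spatula_handle (a point): Centre of the spatula's handle (9 mm above its underside): where to grasp it, across its 14 mm width.
- spatula_tip (a point): End of the spatula's blade, at half its thickness, 107 mm from the handle's centre.
- bottle_center (a point): Centre of the white reagent bottle (47 mm diameter, 100 mm high), a bystander: leave alone.
- dish_center (a point): Centre of the culture dish (93 mm diameter, 15 mm high), a bystander: leave alone.
- pen_center (a point): Centre of the felt marker pen (131 mm long, 11 mm thick), a bystander: leave alone.
There are look-alikes about, which are no part of the job. Leave any red look-alike of the spatula alone.

How it is judged:
On the way, in this order (a step that is already met when the one before it is completed fails the run):
1. the cover is being lifted by the spatula (value of joint cover above 0.12 rad and contact force between spatula and cover above 0.05 N), for 0.05 s.
2. the cover is fully open and the spatula has been laid down flat on the worktop (value of joint cover above 1.6 rad and height (world z) of spatula_handle below 0.016 m and contact force between the fingers and spatula below 0.05 N and linear speed of spatula below 0.03 m/s and height (world z) of spatula_tip below 0.018 m), for 0.2 s.
3. the lever is held on the third click by the fingers (value of joint lever between 0.65 and 0.85 rad and contact force between the fingers and lever above 0.3 N), for 0.3 s.
At the end, for the whole second after the job is handed in: The fingers hold the lever (more than 0.3 N) at rest on the third click (0.75 rad, within 0.10 rad); the cover is open beyond 1.6 rad; the spatula lies flat on the worktop (centre of the handle below 16 mm, blade tip below 18 mm), touched neither by the robot nor by the unit (all of step 3 and velocity of joint lever between -0.1 and 0.1 rad/s and value of joint cover above 1.6 rad and height (world z) of spatula_handle below 0.016 m and contact force between the arm and spatula below 0.05 N and contact force between spatula and unit below 0.05 N and height (world z) of spatula_tip below 0.018 m); the arm keeps its last pose, push and grip.
It fails at once if the lever is pushed on towards the fourth click (value of joint lever above 0.88 rad).
It fails at once if the gripper's fingers push the cover (contact force between the fingers and cover above 1 N).
It fails at once if the bottle, dish or pen is disturbed (distance of any of bottle_center, dish_center, pen_center from where it was at the start of the episode above 0.02 m).
It also fails if it takes over 72 s, if anything falls off the work surface, if the arm or the gripper's body presses on something with over 40 N, if the wrist force passes 120 N, or if a joint passes its speed limit or range.

## Working session

There is one attempt and no reset: what is moved stays moved. The work goes in short steps, Python scripts to look and compute and a shell command to move; the robot and the scene stay as the last step left them, time stands still between calls to the robot, and variables do not carry over. Pictures are saved under pics/ and viewed, about 8 in all and at most 12, crops included, and the job is handed in when it is done.

```bash
mkdir -p pics; ls; cat > h.py <<'E'
import numpy as np, cv2
from rig import ctrl, camera, camera_info, search_frame, spot_point
def ray(cam,rc):
    i=camera_info(cam);K=np.array(i["K"]);T=np.array(i["extrinsics"])
    d=np.linalg.inv(K)@[rc[1],rc[0],1]; R=T[:3,:3]
    return -R.T@T[:3,3], R.T@d
def at_z(cam,rc,z):
    o,d=ray(cam,rc); return o+d*(z-o[2])/d[2]
def proj(cam,p):
    i=camera_info(cam);T=np.array(i["extrinsics"]);c=T[:3,:3]@p+T[:3,3];u=np.array(i["K"])@c
    return u[:2]/u[2]
E
python3 - <<'E'
from h import *
print(ctrl.read_state())
a=camera("scene");b=camera("top")
cv2.imwrite("pics/s1.png",a[:,:,::-1]);cv2.imwrite("pics/t1.png",b[:,:,::-1])
Z=dict(slot_mouth=.034,cover_tab=.038,cover_hinge=.03,unit=0,spatula=0,spatula_handle=.009,spatula_tip=.009,bottle_center=.05,dish_center=.0075,pen_center=.0055)
for n,z in Z.items():
  for c in("scene","top"):
    for d in spot_point(n,c)[:3]:
      print(n,c,np.round(d["centre"]),round(d["confidence"],2),np.round(at_z(c,d["centre"],z)*1000))
for c in("scene","top"): print(ray(c,(192,256)))
E
```

```text
pics
{'t': 0.0, 'qpos': array([ 1.29309296,  0.4694417 , -0.048619  ,  1.53366551,  0.0241099 ,
        1.14100958, -0.08233943]), 'joint_velocities': array([-0.00120599, -0.00054155,  0.0005818 ,  0.00113622, -0.00056918,
       -0.00138667,  0.0010188 ]), 'joint_efforts': array([ 5.33803413e-04, -5.10310113e+01, -4.65592684e-02, -2.37717444e+01,
        1.08011212e-02,  7.67415971e-03,  1.09057135e-05]), 'eef_pos': array([ 0.16610486, -0.65368431,  0.24727333]), 'tool_rot': array([-1.57273308e+00, -6.90906112e-05, -2.89277204e+00]), 'contact_force': array([0.33510137, 0.03924722, 0.17150676]), 'wrist_torque': array([-0.05656687,  0.03997344,  0.01223091]), 'width': 1.0003562537435926}
slot_mouth scene [209. 242.] 0.66 [565. 118.  34.]
slot_mouth top [186. 241.] 0.95 [578. 108.  34.]
cover_tab scene [202. 240.] 0.85 [588. 109.  38.]
cover_tab top [185. 242.] 0.69 [581. 103.  38.]
cover_hinge scene [188. 207.] 0.96 [710. 142.  30.]
cover_hinge scene [196. 219.] 0.57 [659. 133.  30.]
unit scene [208. 224.] 0.59 [637. 132.   0.]
unit top [165. 234.] 0.66 [656. 132.   0.]
spatula scene 
[... 834 characters left out ...]
_tip top [260. 233.] 0.67 [345. 135.   9.]
spatula_tip top [207. 298.] 0.6 [512. -73.   9.]
bottle_center scene [145. 301.] 0.8 [ 711. -212.   50.]
bottle_center top [143. 336.] 0.56 [ 712. -202.   50.]
bottle_center top [215. 164.] 0.22 [488. 348.  50.]
dish_center scene [270. 177.] 0.9 [490. 353.   7.]
dish_center scene [146. 302.] 0.2 [ 761. -260.    7.]
dish_center top [216. 163.] 0.89 [490. 361.   8.]
pen_center scene [241. 126.] 0.66 [663. 411.   5.]
pen_center top [163. 148.] 0.42 [667. 414.   6.]
(array([-0.20158419,  0.60187791,  0.75580975]), array([ 0.66244612, -0.45889169, -0.5922696 ]))
(array([0.28769666, 0.04073418, 1.50234098]), array([ 0.18134776,  0.0128269 , -0.98357048]))
```

```bash
python3 - <<'E'
import cv2,numpy as np
s=cv2.imread("pics/s1.png");t=cv2.imread("pics/t1.png")
a=cv2.resize(t[110:290,130:390],(780,540),interpolation=cv2.INTER_CUBIC)
b=cv2.resize(s[120:310,120:380],(780,570),interpolation=cv2.INTER_CUBIC)
cv2.imwrite("pics/t1c.png",a);cv2.imwrite("pics/s1c.png",b)
E
```

```text
(no output)
```

View pics/t1c.png

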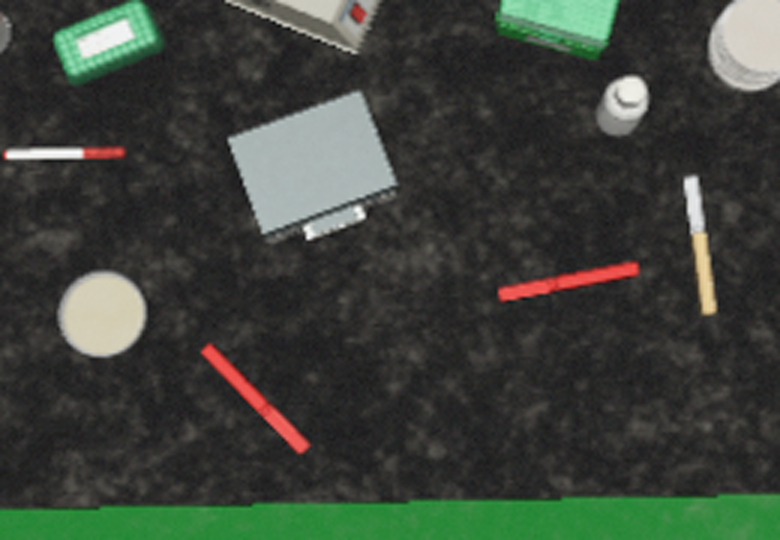

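View pics/s1c.png

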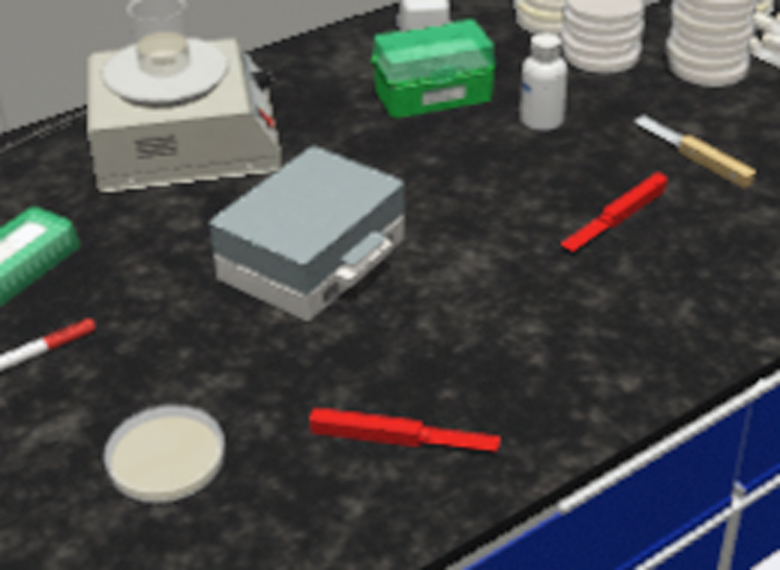

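```bash
python3 - <<'E'
from h import *
t=cv2.imread("pics/t1.png")[:,:,::-1].astype(int);s=cv2.imread("pics/s1.png")[:,:,::-1].astype(int)
# cover top
P=[at_z("top",(r/3+110,c/3+130),.068)[:2]*1e3 for c,r in[(229,138),(361,92),(397,186),(264,237)]]
print(np.round(P,1)); print("cov ctr",np.mean(P,0))
f=P[3]-P[2]; g=P[0]-P[1]; print("len",np.linalg.norm(f),np.linalg.norm(g),np.linalg.norm(P[0]-P[3]),np.linalg.norm(P[1]-P[2]))
for v in(f,g): print("yaw from y-edge",np.arctan2(-v[0],v[1]))
for v in(P[0]-P[3],P[1]-P[2]): print("yaw from x-edge",np.arctan2(v[1],v[0]))
# spatula
for cam,im,box in(("top",t,(160,225,350,375)),("scene",s,(150,190,325,380))):
  r0,r1,c0,c1=box; q=im[r0:r1,c0:c1]
  wood=(q[:,:,0]>120)&(q[:,:,0]-q[:,:,2]>40)&(q[:,:,0]-q[:,:,1]<80)&(q[:,:,1]>90)
  steel=(q.min(2)>130)&~wood
  for nm,m in(("wood",wood),("steel",steel)):
    n,l,st,ce=cv2.connectedComponentsWithStats(m.astype(np.uint8))
    k=1+np.argmax(st[1:,4]); ys,xs=np.nonzero(l==k)
    X=np.array([at_z(cam,(y+r0,x+c0),.012 if nm=="wood" else .009)[:2]*1e3 for y,x in zip(ys,xs)])
    c=X.mean(0);_,_,V=np.linalg.svd(X-c); v=V[0]*np.sign(V[0][0]); p=(X-c)@v
    print(cam,nm,len(xs),c.round(1),"dir",np.arctan2(v[1],v[0]).round(3),"ends",(c+v*p.min()).round(1),(c+v*p.max()).round(1))
E
```

```text
[[671.3 215.3]
 [719.3  75. ]
 [615.9  38.5]
 [563.9 178.2]]
cov ctr [642.59248312 126.73028325]
len 149.11715076541952 148.28229229595647 113.54842699687865 109.60915967881641
yaw from y-edge 0.3561455983474062
yaw from y-edge 0.3296933385398583
yaw from x-edge 0.3321006096792275
yaw from x-edge 0.3393280183502766
top wood 133 [ 526.9 -290.6] dir 0.065 ends [ 483.6 -293.4] [ 572.2 -287.6]
top steel 94 [ 603.6 -284.5] dir 0.076 ends [ 572.9 -286.8] [ 634.1 -282.2]
scene wood 112 [ 527.8 -294. ] dir 0.063 ends [ 481.2 -297. ] [ 574.6 -291.1]
scene steel 55 [ 602.8 -285.6] dir 0.065 ends [ 573.6 -287.5] [ 633.  -283.6]
```

```bash
cat > d.py <<'E'
import sys
from h import *
# d.py x y z yaw  (mm, rad): deltas in tool axes
x,y,z,w=map(float,sys.argv[1:5]); s=ctrl.read_state(); p=s["eef_pos"]*1e3
from scipy.spatial.transform import Rotation as Q
R=Q.from_euler("xyz",s["tool_rot"]).as_matrix()
yaw=np.arctan2(R[1,0],R[0,0])
print("t",round(s["t"],2),"pos",p.round(1),"rot",s["tool_rot"].round(3),"F",s["contact_force"].round(1),"w",round(s["width"],3))
print("delta tool",(R.T@(np.array([x,y,z])-p)).round(1),"spin",round(-((w-yaw+np.pi)%(2*np.pi)-np.pi),3))
E
python3 -m crank '[[-42,0,-25,0.036,0],[-42,0,-25,0.036,0],[-42,0,-25,0.036,0],[-42,0,-25,0.036,0],[-42,0,-25,0.036,0]]'
python3 d.py 527 -291 120 -3.073
```

```text
t: 1.6
eef_pos: [0.3474, -0.4982, 0.2472]
tool_rot: [-1.566, -0.004, -3.1]
contact_force: [0.2, -0.0, 0.3]
width: 0.999
t 1.6 pos [ 347.4 -498.2  247.2] rot [-1.566 -0.004 -3.1  ] F [ 0.2 -0.   0.3] w 0.999
delta tool [-188.7  125.4 -200.1] spin -0.027
```

```bash
python3 -m crank '[[-33,0,-36,0,0],[-33,0,-36,0,0],[-33,0,-36,-0.02,0],[-33,15,-36,0,0],[-30,35,-30,0,0]]' >/dev/null
python3 d.py 527 -291 120 -3.073
```

```text
t 2.1 pos [ 505. -317.  205.] rot [-1.558  0.008 -3.077] F [ 0.2 -1.5 -0.3] w 1.001
delta tool [-22.9  84.9 -25.6] spin -0.004
```

```bash
python3 -m crank '[[-12,10,-13,0,0.55],[-11,30,-13,0,0.55],[0,30,0,0,0.55],[0,30,0,0,0.55],[0,0,0,0,0.55]]' >/dev/null
python3 d.py 527 -291 60 -3.073; python3 - <<'E'
from h import *
a=camera("scene");b=camera("top")
a=cv2.resize(a[100:220,290:410],(480,480));b=cv2.resize(b[150:250,310:410],(480,480))
cv2.imwrite("pics/g1.png",np.hstack([a,b])[:,:,::-1][:,::1][:, :960] if 0 else cv2.resize(np.hstack([a,b]),(800,400))[:,:,::-1])
E
```

```text
t 2.6 pos [ 533.1 -278.9   99.5] rot [-1.563  0.009 -3.061] F [-0.   0.3  0.3] w 0.449
delta tool [ 7.4 39.5 11.3] spin 0.012
```

View pics/g1.png

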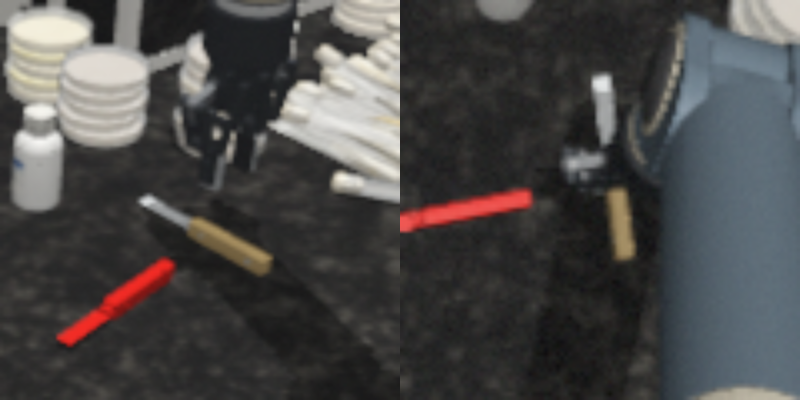

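```bash
python3 -m crank '[[7,10,11,0.012,0.55],[0,20,0,0,0.55],[0,0,0,0,0.55]]' >/dev/null
python3 d.py 527 -291 21 -3.073
```

```text
t 3.0 pos [ 531.8 -297.5   77.8] rot [-1.553  0.024 -3.078] F [-1.   0.2 -0.3] w 0.452
delta tool [ 5.8 56.6 -7.8] spin -0.005
```

```bash
python3 -m crank '[[0,0,0,0,0.55],[0,0,0,0,0.55]]' >/dev/null
python3 d.py 527 -291 21 -3.073;  python3 -m crank '[[6,20,-6,0,0.55],[0,0,0,0,0.55],[0,0,0,0,0.55]]' >/dev/null
python3 d.py 527 -291 21 -3.073
```

```text
t 3.2 pos [ 532.1 -300.2   80.3] rot [-1.55   0.027 -3.081] F [ 0.3 -0.5 -0.2] w 0.447
delta tool [  6.1  58.9 -10.7] spin -0.008
t 3.5 pos [ 528.4 -297.    63.7] rot [-1.546  0.033 -3.082] F [ 0.1 -0.   0.1] w 0.447
delta tool [ 2.5 42.5 -7.2] spin -0.009
```

```bash
python3 -m crank '[[3,20,-9,0,0.55],[0,12,0,0,0.55],[0,0,0,0,0.55]]' >/dev/null
python3 d.py 527 -291 21 -3.073;python3 -m crank '[[0,0,0,0,0.55]]' >/dev/null
python3 d.py 527 -291 21 -3.073
```

```text
t 3.8 pos [ 529.  -291.    34.2] rot [-1.542  0.039 -3.083] F [ 1.1 -0.7 -0.1] w 0.448
delta tool [ 2.5 13.1 -0.5] spin -0.01
t 3.9 pos [ 529.7 -291.4   34.8] rot [-1.542  0.04  -3.083] F [ 0.4  0.6 -0.2] w 0.448
delta tool [ 3.2 13.7 -1. ] spin -0.01
```

```bash
python3 -m crank '[[4,13,-1,0,0.55],[0,0,0,0,0.55]]' >/dev/null
python3 d.py 527 -291 21 -3.073;python3 -m crank '[[0,0,0,0,1],[0,0,0,0,1],[0,0,0,0,1],[0,0,0,0,1],[0,0,0,0,1]]' 60 >/dev/null
python3 d.py 527 -291 21 -3.073
```

```text
t 4.1 pos [ 526.8 -292.    22. ] rot [-1.54   0.042 -3.083] F [-0.4  0.1 -0. ] w 0.451
delta tool [-0.2  1.  -1. ] spin -0.01
t 4.6 pos [ 527.  -292.5   22.5] rot [-1.54   0.042 -3.084] F [ 0.3 -0.4 -0.1] w 0.143
delta tool [-0.   1.5 -1.5] spin -0.011
```

```bash
cat > tip.py <<'E'
import sys
from h import *
from scipy.spatial.transform import Rotation as Q
G=Q.from_euler("xyz",[-1.54,.042,-3.084]).as_matrix(); pg=np.array([527,-292.5,22.5])
def setg(tip,hc): pass
hc=np.array([527,-291,9.]);tp=hc+107*np.array([np.cos(.068),np.sin(.068),0])
lt,lh=G.T@(tp-pg),G.T@(hc-pg)
U=.339;ux=np.array([np.cos(U),np.sin(U),0]);uy=np.array([-np.sin(U),np.cos(U),0])
mouth=np.array([577,104.,34])
s=ctrl.read_state();R=Q.from_euler("xyz",s["tool_rot"]).as_matrix();p=s["eef_pos"]*1e3
t,h=p+R@lt,p+R@lh; d=t-h
print("t",round(s["t"],2),"rot",s["tool_rot"].round(3),"F",s["contact_force"].round(1),"w",round(s["width"],3),"hc",h.round(1))
print("tip",t.round(1),"yaw err",round(U-np.arctan2(d[1],d[0]),3),"slope",round(d[2]/107,3),"rel mouth: in",round((t-mouth)@ux,1),"left",round((t-mouth)@uy,1),"up",round(t[2]-34,1))
a=[float(v) for v in sys.argv[1:]] or [-25,0,0]   # goal in/left/up
D=mouth+a[0]*ux+a[1]*uy+[0,0,a[2]]
# keep heading goal: position of TCP after yaw correction
e=U-np.arctan2(d[1],d[0]);R2=Q.from_euler("z",e).as_matrix()@R
print("tool shift to goal",(R.T@(D-R2@lt-p)).round(1),"spin",round(-e,3))
E
python3 -m crank '[[0,-40,0,0,1],[0,-40,0,0,1],[8,-5,-45,0,1],[8,0,-48,0,1],[8,0,-48,0,1]]' >/dev/null
python3 tip.py
```

```text
t 5.1 rot [-1.536  0.047 -3.099] F [ 2.   1.7 -0.4] w 0.143 hc [ 492.7 -154.2   91.5]
tip [ 599.6 -148.6   92. ] yaw err 0.286 slope 0.005 rel mouth: in -62.7 left -245.7 up 58.0
tool shift to goal [  33.3   49.  -217.7] spin -0.286
```

```bash
python3 -m crank '[[7,0,-46,-0.06,1],[7,0,-46,-0.06,1],[7,0,-46,-0.06,1],[0,0,-30,-0.06,1],[0,0,0,0,1]]' >/dev/null
python3 tip.py
```

```text
t 5.6 rot [-1.526  0.042 -2.838] F [ 0.6 -1.  -0.7] w 0.143 hc [447.3  22.2  85.4]
tip [549.1  55.2  85.4] yaw err 0.026 slope -0.001 rel mouth: in -42.6 left -36.7 up 51.4
tool shift to goal [-14.2  50.4 -36.9] spin -0.026
```

```bash
python3 -m crank '[[-5,10,-25,-0.026,1],[-5,20,-12,0,1],[0,10,0,0,1],[0,0,0,0,1]]' >/dev/null
python3 tip.py; python3 - <<'E'
from h import *
a=camera("scene");b=camera("top")
for c in("scene","top"):
  for n,z in(("slot_mouth",.034),("cover_tab",.038),("spatula_tip",.044)):
    for d in spot_point(n,c)[:2]: print(n,c,np.round(d["centre"],1),round(d["confidence"],2),np.round(at_z(c,d["centre"],z)*1000))
a=cv2.resize(a[160:280,170:320],(600,480),interpolation=cv2.INTER_CUBIC)
b=cv2.resize(b[130:250,190:290],(400,480),interpolation=cv2.INTER_CUBIC)
cv2.imwrite("pics/i1.png",cv2.resize(np.hstack([a,b]),(800,384))[:,:,::-1])
E
```

```text
t 6.0 rot [-1.523  0.044 -2.813] F [-0.2 -0.2 -1.1] w 0.144 hc [449.4  58.9  44.2]
tip [550.3  94.3  44.4] yaw err 0.001 slope 0.002 rel mouth: in -28.4 left -0.2 up 10.4
tool shift to goal [-2.9 10.5 -0.7] spin -0.001
slot_mouth scene [206.7 244.7] 0.89 [569. 106.  34.]
cover_tab scene [202.1 242.5] 0.97 [585. 102.  38.]
spatula_tip scene [205. 253.] 0.77 [551.  91.  44.]
spatula_tip scene [199.2 309.1] 0.68 [481. -47.  44.]
slot_mouth top [188.8 239.8] 0.87 [570. 112.  34.]
cover_tab top [187.2 243.8] 0.85 [574.  99.  38.]
spatula_tip top [256.9 229.7] 0.75 [354. 144.  44.]
spatula_tip top [207.9 296.1] 0.51 [503. -66.  44.]
```

View pics/i1.png

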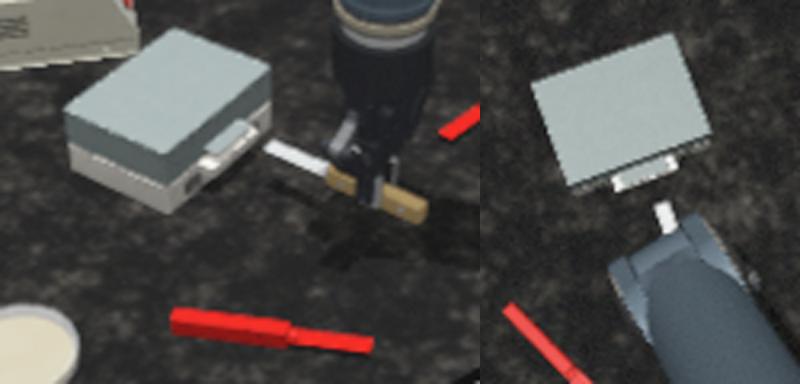

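```bash
python3 -m crank '[[0,11,0,0,1],[0,0,0,0,1]]' >/dev/null
python3 tip.py 10 0 0; python3 - <<'E'
from h import *
a=camera("scene")
a=cv2.resize(a[180:240,210:290],(800,600),interpolation=cv2.INTER_CUBIC)
for nm,p in dict(mouthc=[577,104,34],tab=[577,104,38],ledge=[577,104,30]).items():
  u=proj("scene",np.array(p)/1e3); cv2.circle(a,(int((u[0]-210+.5)*10),int((u[1]-180+.5)*10)),4,(255,0,0),-1)
s=ctrl.read_state()
cv2.imwrite("pics/i2.png",a[:,:,::-1])
E
```

```text
t 6.6 rot [-1.522  0.049 -2.814] F [-1.2  0.1 -0.5] w 0.147 hc [451.4  58.7  34.5]
tip [552.4  94.1  35.2] yaw err 0.002 slope 0.007 rel mouth: in -26.5 left -1.2 up 1.2
tool shift to goal [-36.4   2.9  -1.5] spin -0.002
```

View pics/i2.png

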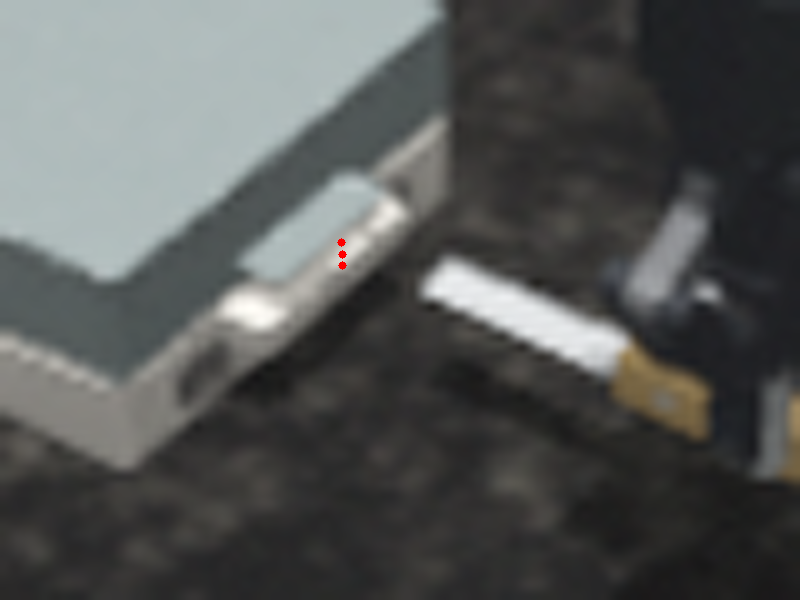

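```bash
python3 -m crank '[[-15,1,-4,0,1],[-9,0,0,0,1],[0,0,0,0,1]]' >/dev/null
python3 tip.py 10 3 0
```

```text
t 6.95 rot [-1.522  0.048 -2.814] F [-0.7  0.9 -0.6] w 0.146 hc [473.5  70.4  34.5]
tip [574.4 105.7  35.1] yaw err 0.002 slope 0.006 rel mouth: in -1.8 left 2.5 up 1.1
tool shift to goal [-11.8   1.7  -0.5] spin -0.002
```

```bash
python3 -m crank '[[-8,1,0,0,1],[-5,0,0,0,1],[0,0,0,0,1]]' >/dev/null
python3 tip.py 10 3 0;  python3 - <<'E'
from h import *
a=camera("scene");b=camera("top")
a=cv2.resize(a[180:240,210:290],(800,600),interpolation=cv2.INTER_CUBIC)
cv2.imwrite("pics/i3.png",a[:,:,::-1])
E
```

```text
t 7.25 rot [-1.522  0.047 -2.815] F [ 0.1 -0.2 -0.6] w 0.143 hc [486.1  74.3  33.9]
tip [587.1 109.6  34.5] yaw err 0.002 slope 0.005 rel mouth: in 11.4 left 2.0 up 0.5
tool shift to goal [ 1.5  0.4 -0.8] spin -0.002
```

View pics/i3.png

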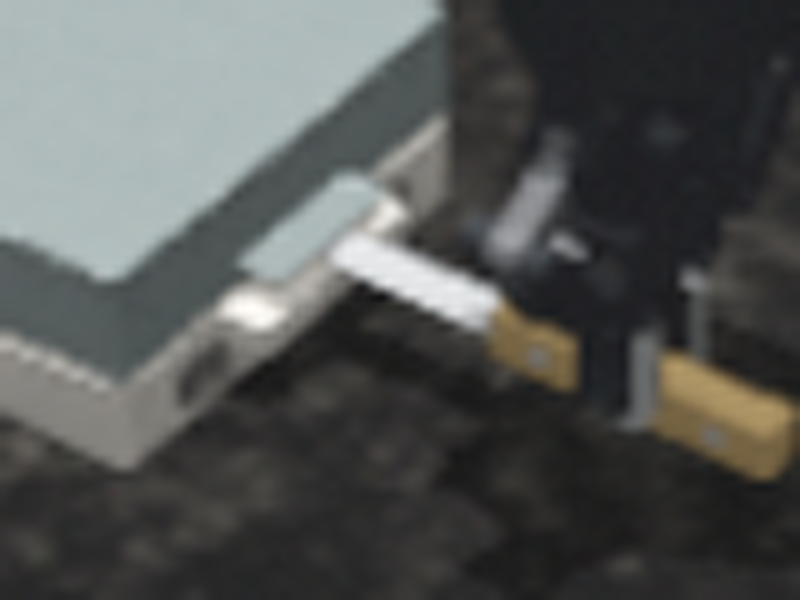

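```bash
python3 -m crank '[[0,-9,0,0,1],[-1,-9,0,0,1],[-1,-9,0,0,1],[-2,-9,0,0,1],[-3,-9,0,0,1]]' >/dev/null
python3 tip.py; python3 -m crank '[[-3,-9,0,0,1],[-2,-9,0,0,1],[-2,-6,0,0,1],[0,0,0,0,1],[0,0,0,0,1]]' >/dev/null
python3 tip.py
```

```text
t 7.85 rot [-1.522  0.043 -2.815] F [-0.2  0.4 -0.3] w 0.145 hc [487.4  77.   82. ]
tip [588.4 112.3  82.1] yaw err 0.003 slope 0.0 rel mouth: in 13.6 left 4.1 up 48.1
tool shift to goal [40.5 46.6  2.5] spin -0.003
t 8.35 rot [-1.521  0.048 -2.815] F [ 1.  -0.  -0.9] w 0.143 hc [495.2  81.  111.2]
tip [596.2 116.4 111.8] yaw err 0.003 slope 0.006 rel mouth: in 22.2 left 5.3 up 77.8
tool shift to goal [50.8 75.7  2.4] spin -0.003
```

```bash
python3 -m crank '[[30,0,15,0,1],[30,0,30,0,1],[0,0,30,0,1],[0,0,0,0,1],[0,0,0,0,1]]' >/dev/null
python3 tip.py; python3 - <<'E'
from h import *
a=camera("scene");b=camera("top")
for c in("scene","top"):
  for n,z in(("lever_knob",.05),("lever_pivot",.03),("spatula_tip",.1)):
    for d in spot_point(n,c)[:2]: print(n,c,np.round(d["centre"],1),round(d["confidence"],2),np.round(at_z(c,d["centre"],z)*1000,1))
np.save("sA.npy",a);np.save("tA.npy",b)
a=cv2.resize(a[110:230,170:320],(600,480),interpolation=cv2.INTER_CUBIC)
b=cv2.resize(b[110:230,190:290],(400,480),interpolation=cv2.INTER_CUBIC)
cv2.imwrite("pics/o1.png",cv2.resize(np.hstack([a,b]),(800,384))[:,:,::-1])
E
```

```text
t 8.85 rot [-1.524  0.044 -2.812] F [ 0.3 -0.5 -1.6] w 0.141 hc [459.5 -10.6 109.8]
tip [560.4  25.  110.1] yaw err -0.0 slope 0.002 rel mouth: in -42.0 left -69.0 up 76.1
tool shift to goal [-12.9  73.4 -72.7] spin 0.0
lever_knob scene [188.3 235.2] 0.68 [636.9  92.   50. ]
lever_pivot scene [196.4 216.4] 0.92 [659.4 141.6  30. ]
spatula_tip scene [270.  285.4] 0.61 [273.4 202.2 100. ]
spatula_tip scene [176.8 270.6] 0.59 [565.2  21.7 100. ]
lever_knob top [168.1 249.7] 0.72 [633.6  78.6  50. ]
lever_pivot top [158.8 234.6] 0.84 [670.3 127.9  30. ]
lever_pivot top [186.  268.3] 0.72 [578.1  20.   30. ]
spatula_tip top [209.2 298.5] 0.53 [490.7 -69.2 100. ]
spatula_tip top [258.3 230.8] 0.48 [347.1 137.1 100. ]
```

View pics/o1.png

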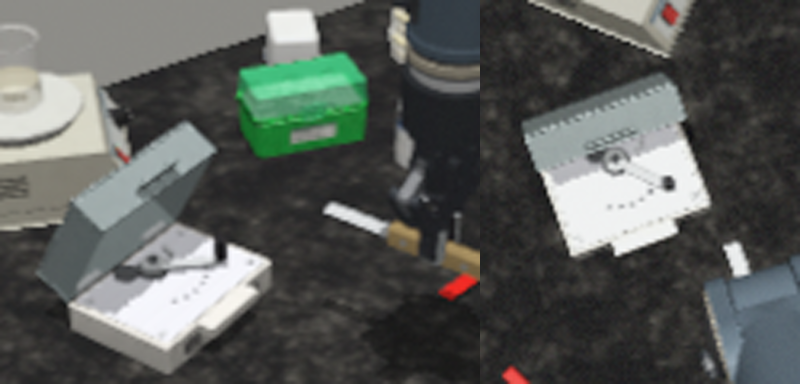

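```bash
python3 -m crank '[[0,35,0,0,1],[0,30,0,0,1],[0,15,0,0,1],[0,0,0,0,1]]' >/dev/null
python3 tip.py; python3 d.py 459 -11 22 -2.812
```

```text
t 9.65 rot [-1.522  0.051 -2.807] F [-0.   0.  -1.4] w 0.139 hc [467.9 -10.5  29.5]
tip [568.6  25.6  30.5] yaw err -0.005 slope 0.009 rel mouth: in -34.0 left -71.1 up -3.5
tool shift to goal [ -8.9  -6.5 -71.5] spin 0.005
t 9.65 pos [468.1 -11.7  43. ] rot [-1.522  0.051 -2.807] F [-0.   0.  -1.4] w 0.139
delta tool [ 9.4 20.4 -4.7] spin 0.005
```

```bash
python3 -m crank '[[4,12,0,0,1],[2,5,0,0,1],[0,0,0,0,1]]' >/dev/null
python3 tip.py; python3 d.py 459 -11 22 -2.812
```

```text
t 9.95 rot [-1.522  0.054 -2.805] F [-0.3  0.5 -0.6] w 0.147 hc [464.6 -12.   13.2]
tip [565.2  24.2  14.4] yaw err -0.007 slope 0.012 rel mouth: in -37.6 left -71.3 up -19.6
tool shift to goal [-13.5 -22.4 -71.1] spin 0.007
t 9.95 pos [464.7 -13.3  26.7] rot [-1.522  0.054 -2.805] F [-0.3  0.5 -0.6] w 0.147
delta tool [ 4.9  4.3 -4.3] spin 0.007
```

Lower 3 mm more, open, and rise.

```bash
python3 -m crank '[[0,4,0,0,1],[0,0,0,0,1]]' >/dev/null; python3 tip.py
python3 -m crank '[[0,0,0,0,0.6],[0,0,0,0,0.6],[0,0,0,0,0.6],[0,0,0,0,0.6],[0,0,0,0,0.6]]' >/dev/null; python3 d.py 459 -11 110 -2.812
python3 -m crank '[[0,-15,0,0,0.6],[0,-30,0,0,0.6],[0,-40,0,0,0.6],[0,0,0,0,0.6]]' >/dev/null; python3 d.py 459 -11 110 -2.812
python3 - <<'E'
from h import *
b=camera("top");a=camera("scene")
for c in("scene","top"):
  for n,z in(("spatula_handle",.009),("spatula_tip",.009),("lever_knob",.05),("lever_pivot",.03)):
    for d in spot_point(n,c)[:3]: print(n,c,np.round(d["centre"],1),round(d["confidence"],2),np.round(at_z(c,d["centre"],z)*1000))
a=cv2.resize(a[130:250,190:340],(600,480),interpolation=cv2.INTER_CUBIC)
b=cv2.resize(b[130:210,200:270],(420,480),interpolation=cv2.INTER_CUBIC)
cv2.imwrite("pics/l1.png",cv2.resize(np.hstack([a,b]),(800,376))[:,:,::-1])
E
```

```text
t 10.15 rot [-1.521  0.057 -2.805] F [ 0.3 -0.6 -0.7] w 0.139 hc [466.1 -11.9  10.4]
tip [566.8  24.4  12. ] yaw err -0.007 slope 0.014 rel mouth: in -36.1 left -71.7 up -22.0
tool shift to goal [-12.2 -25.  -71.3] spin 0.007
t 10.65 pos [467.9 -13.   25.5] rot [-1.52   0.06  -2.805] F [-0.  -0.2 -0.4] w 0.401
delta tool [  2.6 -84.9  -0.5] spin 0.007
t 11.05 pos [460.8 -10.3 112. ] rot [-1.521  0.057 -2.805] F [ 0.3  0.6 -0.5] w 0.403
delta tool [ 2.1  1.9 -0.1] spin 0.007
spatula_handle scene [188.3 333.8] 0.79 [ 512. -174.    9.]
spatula_handle scene [217.7 302.9] 0.72 [462. -11.   9.]
spatula_handle scene [261.5 242.3] 0.72 [422. 213.   9.]
spatula_tip scene [205.  268.2] 0.8 [563.  31.   9.]
spatula_tip scene [198.7 309. ] 0.73 [517. -81.   9.]
spatula_tip scene [269.3 285.5] 0.68 [341. 145.   9.]
lever_knob scene [186. 236.] 0.52 [645.  84.  50.]
lever_pivot scene [196.2 218.6] 0.83 [656. 136.  30.]
spatula_handle top [235. 206.] 0.77 [426. 222.   9.]
spatula_handle top [200.2 329. ] 0.47 [ 532. -176.    9.]
spatula_tip top [205. 298.] 0.71 [518. -75.   9.]
spatula_tip top [256.  229.6] 0.68 [358. 147.   9.]
spatula_tip top [187.6 268.2] 0.54 [577.  20.   9.]
lever_knob top [165.3 250. ] 0.68 [643.  78.  50.]
lever_knob top [160.5 153.5] 0.57 [664. 387.  50.]
lever_pivot top [160.8 233.6] 0.61 [664. 131.  30.]
```

View pics/l1.png

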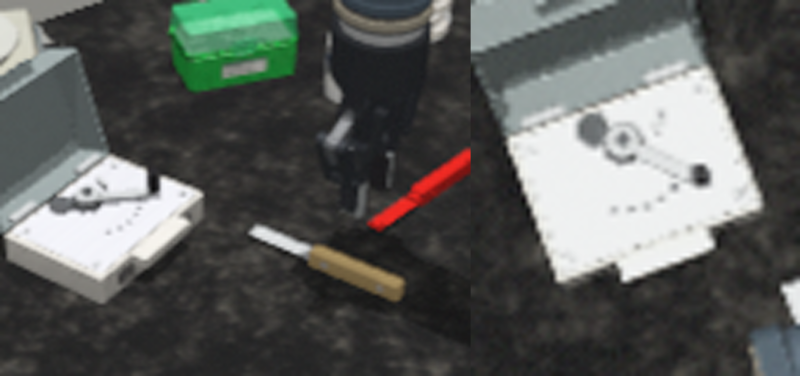

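```bash
python3 - <<'E'
from h import *
f=lambda x,y:(y/4.70+130-.4,(x-470.6)/4.706+200-.4)
W=lambda x,y,z:at_z("top",f(x,y),z)[:2]*1e3
U=.339;ux=np.array([np.cos(U),np.sin(U)]);uy=np.array([-np.sin(U),np.cos(U)])
kn=W(700,173,.061);pv=W(624,140,.035)
print("knob",kn,"pivot",pv,"dist",np.linalg.norm(kn-pv),"dir unit",(kn-pv)@ux/60,(kn-pv)@uy/60)
for d in[(676,188),(662,198),(647,205),(631,209),(614,209)]:
  v=W(*d,.03)-pv; print(np.linalg.norm(v).round(1),np.arctan2(-v@uy,-v@ux).round(3))
c=np.array([642.6,126.7]);print("pivot in unit",(pv-c)@ux,(pv-c)@uy,"knob in unit",(kn-c)@ux,(kn-c)@uy)
E
```

```text
knob [636.5443262   82.55602056] pivot [667.20448762 135.38151801] dist 61.078463299666744 dir unit -0.7747005298244466 -0.6603869656353293
48.6 0.472
47.8 0.226
47.6 -0.014
47.9 -0.251
48.1 -0.495
pivot in unit 26.091177382161295 0.005353755123692849 knob in unit -20.390854407305497 -39.617864182996065
```

```bash
python3 -m crank '[[-45,0,-6,0,0.6],[-45,0,-6,0,0.6],[-45,0,-6,0,0.6],[-45,0,-6,0.007,0.6],[0,0,0,0,0.6]]' >/dev/null; python3 d.py 638 82.4 85 -2.803
```

```text
t 12.05 pos [621.9  72.5 110.3] rot [-1.525  0.04  -2.815] F [-1.4 -0.1 -0.2] w 0.399
delta tool [-17.4  25.8  -5.4] spin -0.012
```

```bash
python3 -m crank '[[-17,10,-5,-0.01,0.6],[0,10,0,0,0.6],[0,0,0,0,0.6]]' >/dev/null; python3 d.py 638 82.4 62 -2.803
python3 - <<'E'
from h import *
b=camera("top");a=camera("scene")
a=cv2.resize(a[150:230,180:280],(600,480),interpolation=cv2.INTER_CUBIC)
b=cv2.resize(b[130:210,200:270],(420,480),interpolation=cv2.INTER_CUBIC)
cv2.imwrite("pics/k1.png",cv2.resize(np.hstack([a,b]),(800,376))[:,:,::-1])
E
```

```text
t 12.35 pos [636.7  82.1  87.7] rot [-1.525  0.036 -2.804] F [-0.1 -0.1  0.3] w 0.395
delta tool [-0.4 25.7 -1. ] spin -0.001
```

View pics/k1.png

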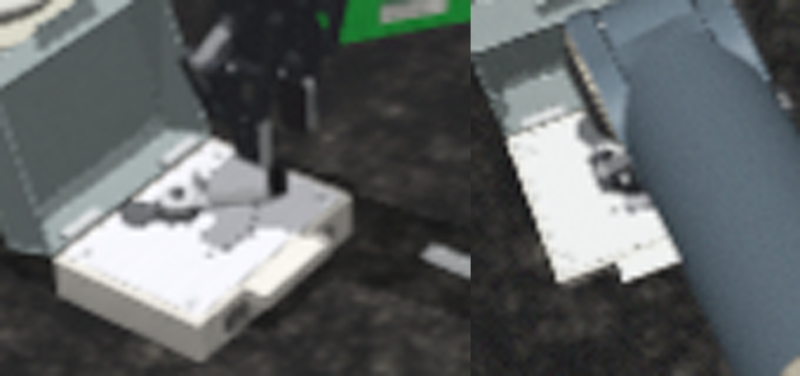

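```bash
python3 - <<'E'
from h import *
from scipy.spatial.transform import Rotation as Q
s=ctrl.read_state();R=Q.from_euler("xyz",s["tool_rot"]).as_matrix();p=s["eef_pos"]
S=lambda q:((proj("scene",q)-[180,150]+.5)*6*.784).round()
k=np.array([.638,.0824,.061]);print("knob top",S(k),"bottom",S(k-[0,0,.02]))
for dz in(-17,0,17):print("tip",dz,S(p+R@np.array([0,.0085,dz/1e3])),"after descent",S(p+R@np.array([0,.034,dz/1e3])))
E
```

```text
knob top [274. 161.] bottom [275. 188.]
tip -17 [255. 148.] after descent [257. 182.]
tip 0 [273. 134.] after descent [274. 167.]
tip 17 [290. 119.] after descent [291. 153.]
```

```bash
python3 -m crank '[[0,14,0,0,0.6],[0,10,0,0,0.6],[0,0,0,0,0.6]]' >/dev/null; python3 d.py 638 82.4 62 -2.803
```

```text
t 12.75 pos [637.7  79.9  64.5] rot [-1.524  0.039 -2.806] F [-0.4  0.5  1.1] w 0.402
delta tool [-1.   2.5 -2.4] spin -0.003
```

```bash
python3 -m crank '[[0,2,-3,0,0.7],[0,0,0,0,0.8]]' 20 >/dev/null; python3 d.py 638 82.4 62 -2.803
python3 -m crank '[[0,0,0,0,1],[0,0,0,0,1],[0,0,0,0,1]]' 20 >/dev/null; python3 d.py 638 82.4 62 -2.803
```

```text
t 12.95 pos [636.3  82.3  61.8] rot [-1.524  0.038 -2.807] F [-0.3 -0.3  0. ] w 0.2
delta tool [-1.6 -0.1  0.5] spin -0.004
t 13.25 pos [636.   83.4  62.1] rot [-1.525  0.038 -2.806] F [ 0.3  0.2 -1.8] w 0.137
delta tool [-1.6  0.2  1.6] spin -0.003
```

```bash
cat > lv.py <<'E'
from h import *
from scipy.spatial.transform import Rotation as Q
s=ctrl.read_state();R=Q.from_euler("xyz",s["tool_rot"]).as_matrix();p=s["eef_pos"]*1e3
k=p+R@[0,12,0];U=.339;ux=np.array([np.cos(U),np.sin(U)]);uy=np.array([-np.sin(U),np.cos(U)])
v=k[:2]-[667.2,135.4]
print("t",round(s["t"],2),"z",p[2].round(1),"rot",s["tool_rot"].round(3),"F along uy",(s["contact_force"][:2]@uy).round(1),"ux",(s["contact_force"][:2]@ux).round(1),"Fz",s["contact_force"][2].round(1),"w",s["width"].round(3))
print("rel pivot ux,uy",(v@ux).round(1),(v@uy).round(1),"lever by lateral",round(.75+np.arcsin(v@uy/60),3))
E
python3 lv.py; python3 -m crank '[[4,0,-6,0,1],[4,0,-5,0,1]]' >/dev/null;python3 lv.py
```

```text
Traceback (most recent call last):
  File "lv.py", line 6, in <module>
    print("t",round(s["t"],2),"z",p[2].round(1),"rot",s["tool_rot"].round(3),"F along uy",(s["contact_force"][:2]@uy).round(1),"ux",(s["contact_force"][:2]@ux).round(1),"Fz",s["contact_force"][2].round(1),"w",s["width"].round(3))
                                                                                                                                                                                                                 ^^^^^^^^^^^^^^^^
AttributeError: 'float' object has no attribute 'round'
Traceback (most recent call last):
  File "lv.py", line 6, in <module>
    print("t",round(s["t"],2),"z",p[2].round(1),"rot",s["tool_rot"].round(3),"F along uy",(s["contact_force"][:2]@uy).round(1),"ux",(s["contact_force"][:2]@ux).round(1),"Fz",s["contact_force"][2].round(1),"w",s["width"].round(3))
                                                                                                                                                                                                                 ^^^^^^^^^^^^^^^^
AttributeError: 'float' object has no attribute 'round'
```

```bash
sed -i 's/s\["width"\].round(3)/round(s["width"],3)/' lv.py; python3 lv.py; python3 - <<'E'
from scipy.spatial.transform import Rotation as Q;import numpy as np
R=Q.from_euler("xyz",[-1.525,.038,-2.806]).as_matrix();k=np.array([636,83.4,62.1])+R@[0,12,0];v=k[:2]-[667.2,135.4]
print(v@[np.cos(.339),np.sin(.339)],v@[-np.sin(.339),np.cos(.339)],R@[0,12,0])
E
```

```text
t 13.45 z 62.3 rot [-1.519  0.045 -2.809] F along uy -4.6 ux 5.2 Fz -5.6 w 0.137
rel pivot ux,uy -51.8 -33.4 lever by lateral 0.16
-46.263094774904914 -39.21609368943659 [  0.61092859  -0.36873736 -11.9787645 ]
```

```bash
python3 -m crank '[[3,0,-6,0,1],[2,0,-6,0,1]]' >/dev/null;python3 lv.py;python3 -m crank '[[1,0,-5,0,1],[1,0,-5,0,1]]' >/dev/null;python3 lv.py
```

```text
t 13.65 z 62.1 rot [-1.511  0.049 -2.814] F along uy -4.7 ux -1.3 Fz 0.5 w 0.141
rel pivot ux,uy -55.9 -27.9 lever by lateral 0.267
t 13.85 z 62.0 rot [-1.505  0.047 -2.819] F along uy -7.8 ux 0.3 Fz 0.6 w 0.137
rel pivot ux,uy -59.0 -22.9 lever by lateral 0.359
```

```bash
python3 -m crank '[[0,0,-7,0,1],[0,0,-6,0,1]]' >/dev/null;python3 lv.py;python3 -m crank '[[0,0,-6,0,1],[0,0,-5,0,1]]' >/dev/null;python3 lv.py
```

```text
t 14.05 z 61.9 rot [-1.493  0.044 -2.826] F along uy -9.2 ux -1.0 Fz -0.3 w 0.139
rel pivot ux,uy -61.0 -19.2 lever by lateral 0.424
t 14.25 z 62.0 rot [-1.483  0.043 -2.833] F along uy -7.9 ux 0.1 Fz -0.1 w 0.143
rel pivot ux,uy -61.9 -16.7 lever by lateral 0.467
```

```bash
python3 -m crank '[[0,0,-10,-0.02,1]]' >/dev/null;python3 lv.py;python3 -m crank '[[0,0,-8,0,1]]' >/dev/null;python3 lv.py
```

```text
t 14.35 z 61.5 rot [-1.477  0.036 -2.818] F along uy -7.5 ux -7.6 Fz 11.7 w 0.14
rel pivot ux,uy -64.0 -11.6 lever by lateral 0.555
t 14.45 z 61.5 rot [-1.471  0.033 -2.821] F along uy -8.3 ux -2.9 Fz 5.4 w 0.139
rel pivot ux,uy -65.5 -7.6 lever by lateral 0.623
```

```bash
python3 -m crank '[[-2,-1,-7,0,1]]' >/dev/null;python3 lv.py;python3 -m crank '[[-2,0,-5,0,1]]' >/dev/null;python3 lv.py
```

```text
t 14.55 z 61.9 rot [-1.465  0.029 -2.825] F along uy -10.4 ux -2.6 Fz -3.1 w 0.143
rel pivot ux,uy -65.9 -5.2 lever by lateral 0.664
t 14.65 z 61.6 rot [-1.459  0.024 -2.829] F along uy -10.1 ux -3.2 Fz 4.6 w 0.14
rel pivot ux,uy -66.0 -4.9 lever by lateral 0.669
```

```bash
python3 -m crank '[[-2,-1,-7,0,1]]' >/dev/null;python3 lv.py;python3 -m crank '[[-2,0,-5,0,1]]' >/dev/null;python3 lv.py; python3 - <<'E'
from h import *
a=camera("scene");b=camera("top")
for c in("scene","top"):
  for n,z in(("lever_knob",.05),("lever_pivot",.03)):
    for d in spot_point(n,c)[:2]: print(n,c,np.round(d["centre"],1),round(d["confidence"],2),np.round(at_z(c,d["centre"],z)*1000))
a=cv2.resize(a[160:230,180:280],(800,560),interpolation=cv2.INTER_CUBIC)
for q,col in(([610.5,115.4,40],(255,0,0)),([667.2,135.4,40],(0,255,0)),([610.5,115.4,61],(255,0,0))):
  u=(proj("scene",np.array(q)/1e3)-[180,160]+.5)*8; cv2.circle(a,(int(u[0]),int(u[1])),4,col,-1)
cv2.imwrite("pics/k2.png",a[:,:,::-1])
E
```

```text
t 14.75 z 61.9 rot [-1.452  0.02  -2.835] F along uy -10.0 ux -2.9 Fz -0.4 w 0.141
rel pivot ux,uy -66.1 -3.6 lever by lateral 0.69
t 14.85 z 61.5 rot [-1.447  0.014 -2.838] F along uy -6.8 ux -5.3 Fz 8.0 w 0.139
rel pivot ux,uy -66.7 -2.5 lever by lateral 0.709
lever_knob scene [194.7 232.6] 0.58 [616. 114.  50.]
lever_pivot scene [196.1 216.3] 0.59 [661. 141.  30.]
lever_pivot top [161.7 232.8] 0.75 [661. 134.  30.]
```

View pics/k2.png

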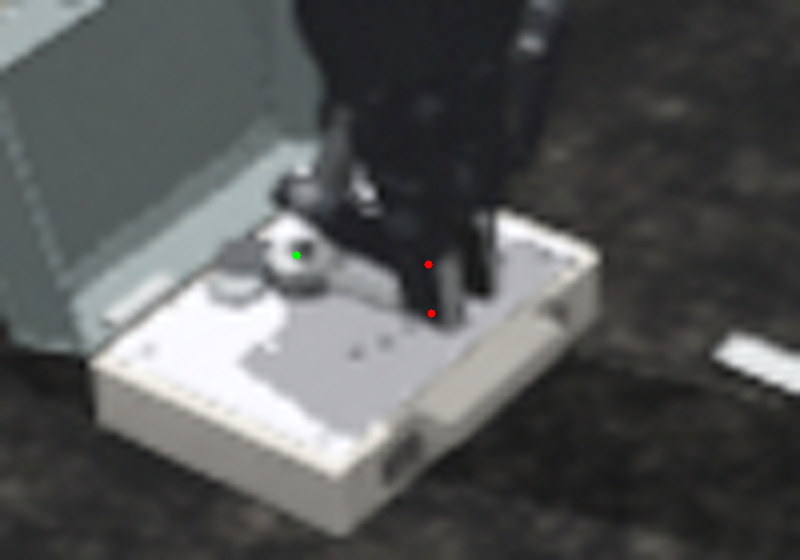

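```bash
python3 - <<'E'
from h import *
U=.339
for a in(.55,.6,.65,.7,.75,.8):
  d=-np.array([np.cos(U),np.sin(U)]); th=.75-a  # rotate towards -uy
  uy=np.array([-np.sin(U),np.cos(U)]); d2=d*np.cos(th)-uy*np.sin(th)
  P=lambda r,z:(proj("scene",np.r_[np.array([.6672,.1354])+d2*r,z])-[180,160]+.5)*8
  u,v,k=P(.015,.0405),P(.045,.0405),P(.048,.03); print(a,"slope",((v-u)[1]/(v-u)[0]).round(3),u.round(),v.round(),"dot",k.round())
E
python3 -m crank '[[-2,-1,-6,0,1]]' >/dev/null;python3 lv.py
```

```text
0.55 slope 0.258 [334. 264.] [411. 284.] dot [420. 310.]
0.6 slope 0.297 [333. 265.] [408. 287.] dot [417. 314.]
0.65 slope 0.338 [332. 266.] [405. 291.] dot [413. 317.]
0.7 slope 0.382 [331. 268.] [401. 294.] dot [409. 321.]
0.75 slope 0.429 [330. 269.] [397. 298.] dot [405. 325.]
0.8 slope 0.481 [328. 270.] [393. 301.] dot [401. 328.]
t 15.25 z 61.9 rot [-1.444  0.01  -2.842] F along uy -6.7 ux -2.7 Fz -1.1 w 0.138
rel pivot ux,uy -66.9 0.5 lever by lateral 0.758
```

```bash
python3 -m crank '[[0,0,-1,0,1]]' >/dev/null;python3 lv.py;python3 - <<'E'
from h import *
a=np.mean([camera("scene") for _ in range(3)],0).astype(np.uint8)
for d in spot_point("lever_knob","scene")[:2]: print(d)
np.save("k3.npy",a)
a=cv2.resize(a[180:210,205:245],(800,600),interpolation=cv2.INTER_CUBIC)
U=.339;d=-np.array([np.cos(U),np.sin(U)]);uy=np.array([-np.sin(U),np.cos(U)])
for al,col in((.65,(0,0,255)),(.75,(255,0,0)),(.85,(0,255,0))):
  th=.75-al;d2=d*np.cos(th)-uy*np.sin(th)
  P=[((proj("scene",np.r_[np.array([.6672,.1354])+d2*r,.0405])-[205,180]+.5)*20).astype(int) for r in(0,.06)]
  cv2.line(a,tuple(map(int,P[0])),tuple(map(int,P[1])),col,1)
cv2.imwrite("pics/k3.png",a[:,:,::-1])
E
```

```text
t 15.35 z 61.7 rot [-1.444  0.01  -2.843] F along uy -0.2 ux 1.1 Fz -1.4 w 0.138
rel pivot ux,uy -67.6 1.5 lever by lateral 0.776
{'centre': [197.8, 232.2], 'confidence': 0.42}
```

View pics/k3.png

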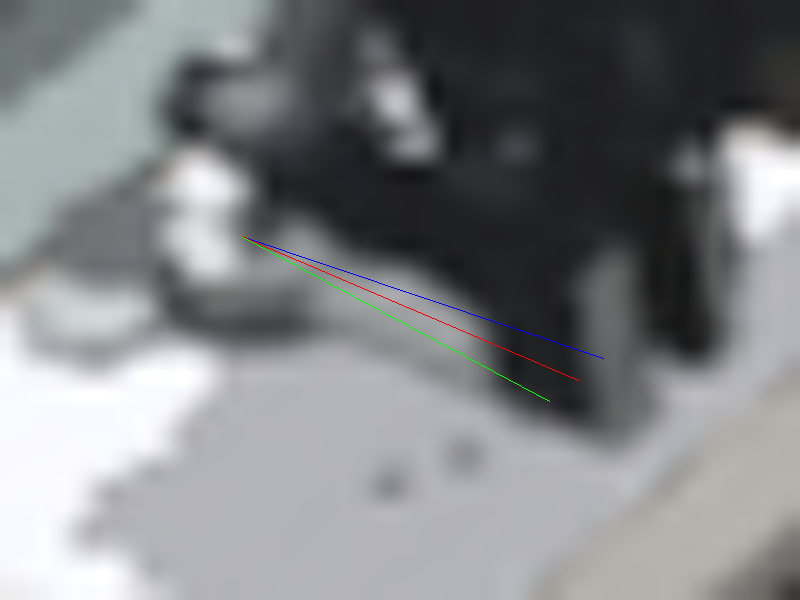

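```bash
python3 lv.py; python3 -m crank '[[0,0,0,0,1],[0,0,0,0,1],[0,0,0,0,1]]' >/dev/null;python3 lv.py; python3 - <<'E'
from h import *
a=camera("scene").astype(int);b=np.load("k3.npy").astype(int)
print("diff vs k3",np.abs(a-b)[185:205,210:240].mean())
E
python3 lv.py
```

```text
t 15.55 z 61.7 rot [-1.444  0.009 -2.842] F along uy -1.2 ux -3.3 Fz 1.5 w 0.139
rel pivot ux,uy -67.5 1.8 lever by lateral 0.78
t 15.85 z 61.6 rot [-1.444  0.009 -2.842] F along uy -2.3 ux -2.4 Fz 0.3 w 0.137
rel pivot ux,uy -67.6 2.2 lever by lateral 0.786
diff vs k3 2.218888888888889
t 15.9 z 61.7 rot [-1.444  0.009 -2.842] F along uy -2.2 ux -2.0 Fz 0.8 w 0.141
rel pivot ux,uy -67.6 2.1 lever by lateral 0.785
```

```bash
python3 -c "
from h import *
print(ctrl.sign_off())"; python3 lv.py
```

```text
the job is handed in; nothing more can be done
None
the job is handed in; nothing more can be done
```

I finished the job and handed it in at about 16 s of robot time, with the fingers still holding the lever on the third click. The hand-in reports no verdict.

**What I did:** I gripped the wooden spatula by its handle and slid the blade about 11 mm into the pry slot. Lifting the tab made the cover spring open. I then laid the spatula on the worktop, with its tip more than 35 mm in front of the unit, and released it. Finally I gripped the knob at 20 N and pushed it clockwise to the third click.

**Last checks:**
- **Lever:** The arm pose gave 0.785 rad. I corrected that to about 0.745 because the hard spots had been reading about 0.04 rad late. The arm's slope in the last picture gave about 0.75. The sideways force had settled at about 2 N, as expected on a click.
- **Cover and spatula:** The cover was fully open in the pictures, and the spatula looked flat and clear of the unit. I checked the spatula by eye and with the networks' points; its height was not measured after release.
- **Bottle, dish and pen:** I never went near them, but I did not measure their positions again at the end.

**What disagreed:**
- **Tool tilt:** The tool drifted to about 0.13 rad of tilt while pushing.
- **Grip on the knob:** By my estimate the knob sits about 7 mm off the middle of the pads. The grip held steady through 0.3 s of rows with no movement and the camera calls around them.
- **Push force:** The force at the hard spots read 9 to 10 N, against the 7 to 8 N given.

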